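# Lift one interlocking masking segment out of the jig

## Robot

A 6-joint arm with a two-finger parallel gripper is mounted at the origin on the work surface. World frame = base frame: x ahead of the robot, y to its left, z up, the work surface at z = 0. Lengths are in mm, angles in rad, forces in N, time in s.
With the tool pointing down it reaches from about 275 to 750 mm from the base axis. Payload 10.2 kg.
Tool frame: the origin (TCP) lies at the very end of the fingers, on their centre line; the grasp point (between the pads) lies 19 mm behind it; z points along the fingers, y is the line along which they close (so a half turn about z gives the same grasp; the last joint's range is limited). The gripper opens to 85 mm and grips with 20 to 120 N. Pads are 22 mm wide; open, the fingers measure 114 mm over their backs; the gripper's body (76 mm by 85 mm) begins 54 mm behind the grasp point. The pads swing forward as they close: fully open they stand 13 mm farther back than shut.
Start: joints at [-1.448, 0.313, 1.498, -0, 1.331, -0.223], TCP at [177.936, -493.933, 231.294] pointing down, gripper open.
Joint ranges: [-2.94, 2.94], [-0.97, 2.17], [0.19, 2.56], [-1.23, 4.37], [0.02, 3.11], [-2.88, 2.88]. Speed limits (rad/s): [2.39, 2.39, 3.01, 3.14, 3.14, 3.14].

## Interface

Orientations are given as a unit quaternion [w, x, y, z].
In Python, from rig import * gives the robot as it stands. The module is installed in compiled form; this text tells all that it offers.
- The arm moves only by the shell command python3 -m crank 'ROWS' [FORCE]. ROWS is JSON, a list that holds one entry, the list of rows, each a list of 7 numbers: the shift along the tool's x, y, z in units of 25 mm (1.0 is 25 mm), then the turn, a rotation vector about the tool's x, y, z in units of 8 degrees (1.0 is 8 degrees), then the finger opening in mm, from 0 to 85.4. A call has exactly 8 rows; each row shifts and turns the commanded pose from where the row before left it, along the tool's axes as they then stand; what a row does not reach is not made up. A row lasts 1/10 s, in which the tool goes at most 50 mm and 8.59 degrees, less where a joint would pass 70% of its speed; a pose out of reach is approached as far as the arm can. A call is refused whole if a number of a shift passes 1 or a number of a turn 1, either way. A call with a gripper value outside its range is refused whole. The fingers move at their own pace and stop on an object; FORCE is the grip in N (left out, the last holds). Time passes only in rows, so rows that do not move let the fingers close, or fill a call up. It gives the time, the measured TCP pose, the force, the opening and the grip force at its end, in the units of the state.
- sense(): the state, without advancing time (a new reading comes with each control period).
- capture(name): name is "scene" or "top"; returns the picture (480x640x3 uint8, blue, green, red); there is no depth.
- camera_model(name): a dict with "fx", "fy", "cx", "cy" (pixels), "world_from_camera" (4x4, takes a point from camera to world coordinates). Camera axes: x right, y up, looking along -z (the intrinsics and any distortion apply to the point x, -y, -z); pixel columns grow to the right and rows downward; lengths in mm; the calibration is good to about 2 mm. A picture is of the moment at which its call begins. camera_model takes no time and is no camera call.
- finish_job(): hands the job in; it is judged then, once.
The state is a dict: "time_s": time; "joints": joint angles; "dq": joint speeds; "tau": joint torques, N m; "eef_pos": TCP position; "ee_rot": TCP orientation; "force": force on the tool from outside, world axes, zero at the start; "wrist_torque": the same for the moment, N m; "grip_width": opening from 0.0 (shut) to 1.0 (fully open); "grip_force": force on a finger pad.
Only numpy, scipy, OpenCV 4.12 (cv2) and the standard library are available. Lean on these libraries where they do the work, as an engineer would, in place of code of your own. Each camera call takes 0.05 s, during which the arm holds its last target. There are 200 camera calls.

## Task

Three aluminium masking segments sit locked together by T-shaped tongues in a black jig. Lift the one with the round knob straight up out of the row until it is clear, keeping it level and leaving the two others (flat bar; two thin pins) seated where they are, then set it down gently, the same way up, flat on the floor of the empty round dish, and let go.

Things in the scene. Friction and masses are not known exactly. Their poses are not given: they have to be found in the camera images.
- seg_knob: aluminium segment to move, any place in the row. Body 66 (own x, across row) x 54 (own y, along row: y -36 to +18) x 25 mm high; T tongue 18 mm out of its +y side, T slot in its -y side, full height. On top at x = y = 0 a round knob: 26 mm diameter, 30 mm tall, top 55 mm above origin. Origin: on the underside below the knob's axis, z up. 0.19-0.31 kg. Room for fingers: closing along own x.
- seg_bar: segment that stays: same body, tongue, slot and origin as seg_knob, 0.24 kg; on top at x = y = 0 a flat bar, 14 (x) x 34 (y) x 30 mm tall. The three stand in a row along own y at 57 mm pitch, facing alike, each tongue in the next one's slot with 2.5-4.5 mm play; the row's ends lock into fixed end blocks of the jig, as high as the bodies. A segment is free after rising 25 mm.
- seg_pins: segment that stays: same body, tongue, slot and origin as seg_knob, 0.24 kg; on top two round pins, 10 mm diameter, 30 mm tall, 12 mm either side of the origin along own y. The black jig is fixed to the table; its floor, on which the segments stand, is 10 mm above the table; its side rails lie 36 to 48 mm either side of the row's middle line, tops 26 mm above the table.
- dish: empty shallow round aluminium dish, green film on its floor, loose on the table: 180 mm outside diameter, 171 mm inside, rim 14 mm high, floor 4 mm thick. Origin: centre of its underside, z up. 0.45 kg. (A second such dish, farther out to the robot's left, already holds a white cover: not that one.)
Not all that is in view belongs to the job. Leave any green or orange look-alike of the seg_knob alone. Leave any orange or purple look-alike of the seg_pins alone.

How it is judged:
By the outcome, as a careful person would: the job done as asked, in the order asked, and still so for the second after the job is handed in, with the robot touching nothing.
It also fails if it takes over 38 s, if anything falls off the work surface, if the arm or the gripper's body presses on something with over 40 N, if the wrist force passes 120 N, or if a joint passes its speed limit or range.

## Working session

There is one attempt and no reset: what is moved stays moved. The work goes in short steps, Python scripts to look and compute and a shell command to move; the robot and the scene stay as the last step left them, time stands still between calls to the robot, and variables do not carry over. Pictures are saved under pics/ and viewed, at most 10 in all, crops included, and the job is handed in when it is done.

```bash
mkdir -p pics
python3 - <<'E'
from rig import *
import cv2,numpy as np
for n in ("scene","top"):
    cv2.imwrite(f"pics/{n}0.png",capture(n)); m=camera_model(n); print(n,{k:(np.round(v,3).tolist() if k=="world_from_camera" else v) for k,v in m.items()})
s=sense(); print(s["eef_pos"],s["ee_rot"],s["time_s"],s["force"])
E
```

```text
scene {'fx': 526.8195480359742, 'fy': 526.8195480359742, 'cx': 331.99515953160034, 'cy': 239.1572629446391, 'world_from_camera': [[0.366, -0.493, 0.789, 1147.314], [0.931, 0.192, -0.311, -293.488], [0.002, 0.849, 0.529, 476.144], [0.0, 0.0, 0.0, 1.0]]}
top {'fx': 543.7665406313961, 'fy': 543.7665406313961, 'cx': 316.8845312992597, 'cy': 240.18794031645035, 'world_from_camera': [[-0.015, 0.996, -0.091, 449.821], [-0.999, -0.019, -0.044, -46.756], [-0.046, 0.09, 0.995, 860.654], [0.0, 0.0, 0.0, 1.0]]}
[ 177.8971914  -493.70027634  230.80453548] [-5.78139105e-04  9.85093002e-01  1.72021634e-01  2.74378743e-05] 0.1 [-0.70102311 -0.58332209  0.36065502]
```

View pics/scene0.png

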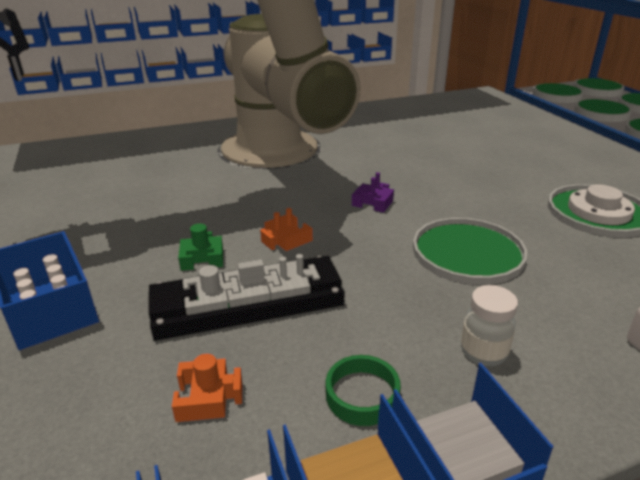

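View pics/top0.png

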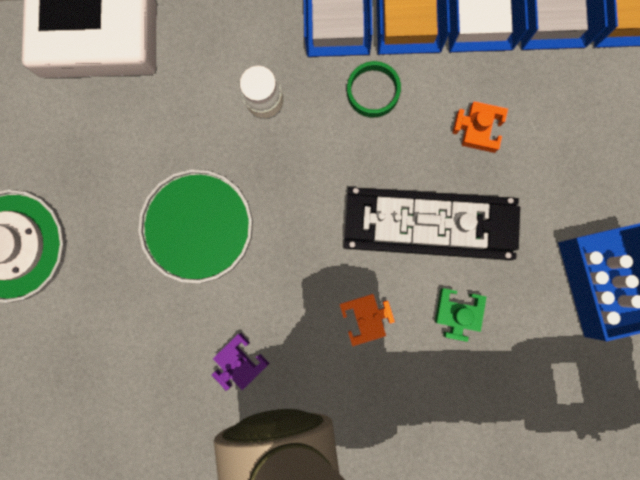

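Row in the jig: knob at top (467,219) / scene (208,278), then the bar at (430,219), then the pins at top (388,217). The empty dish is at top (196,226) / scene (470,249). Things that could be taken for seg_knob are the green one at top (463,315) / scene (200,245), the orange one at top (483,122) / scene (206,385), and the silver one in the jig. I choose the silver one in the jig and check it in a crop.

Run:
```python
import cv2,numpy as np
t=cv2.imread("pics/top0.png");s=cv2.imread("pics/scene0.png")
a=cv2.resize(t[180:265,340:525],None,fx=4.2,fy=4.2,interpolation=cv2.INTER_CUBIC)[:, :777]
b=cv2.resize(s[250:335,145:330],None,fx=4.2,fy=4.2,interpolation=cv2.INTER_CUBIC)
v=np.vstack([a,b]);v=cv2.resize(v,(650,int(v.shape[0]*650/v.shape[1])));print(v.shape)
cv2.imwrite("pics/crop1.png",v)
```

```text
(597, 650, 3)
```

View pics/crop1.png

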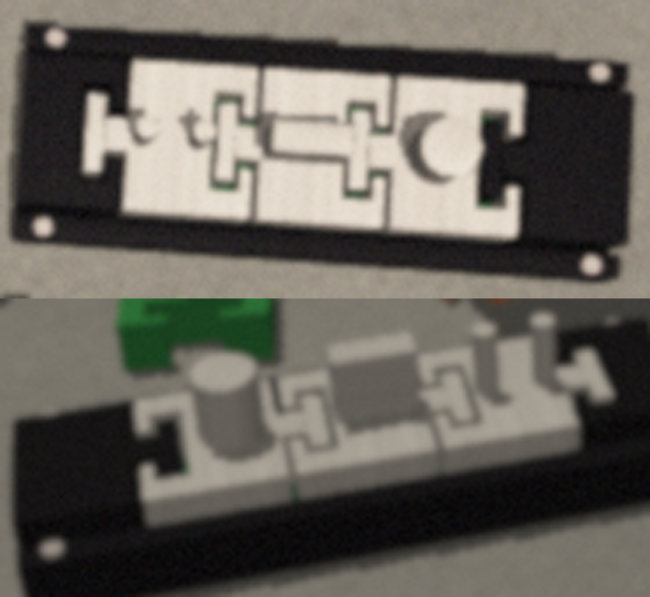

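The crop shows the silver round knob at one end of the row, in top at about (468.6,221.3) and in scene at about (208.7,271). The bar is in the middle, the two pins at the far end, and the tongues point image-left, which is +y world.

```bash
cat > h.py <<'E'
from rig import *
import cv2,numpy as np
def ray(n,p):
    m=camera_model(n);T=np.array(m["world_from_camera"])
    d=T[:3,:3]@np.array([(p[0]-m["cx"])/m["fx"],-(p[1]-m["cy"])/m["fy"],-1]);return T[:3,3],d
def onz(n,p,z):
    o,d=ray(n,p);return (o+d*(z-o[2])/d[2])
def tri(p,q):
    A=[];b=[]
    for n,x in(("top",p),("scene",q)):
        o,d=ray(n,x);d/=np.linalg.norm(d);P=np.eye(3)-np.outer(d,d);A.append(P);b.append(P@o)
    return np.linalg.lstsq(np.vstack(A),np.hstack(b),rcond=None)[0]
E
python3 - <<'E'
from h import *
t=cv2.imread("pics/top0.png");s=cv2.imread("pics/scene0.png")
print("knob",onz("top",(468.6,221.3),65),onz("scene",(208.7,271),65),tri((468.6,221.3),(208.7,271)))
C=[]
for n,im,p in(("top",t,(196,226)),("scene",s,(470,249))):
    h=cv2.cvtColor(im,cv2.COLOR_BGR2HSV);m=cv2.inRange(h,(45,100,40),(80,255,255))
    c=[c for c in cv2.findContours(m,0,1)[0] if cv2.pointPolygonTest(c,p,False)>0][0]
    w=np.array([onz(n,q[0],4)[:2] for q in c],np.float32); print("dish",n,cv2.minEnclosingCircle(w),cv2.fitEllipse(w))
# row: bright pixels in jig
g=cv2.cvtColor(t,cv2.COLOR_BGR2GRAY);m=np.zeros_like(g);m[190:256,364:492]=(g[190:256,364:492]>120)*255
m=cv2.morphologyEx(m,cv2.MORPH_CLOSE,np.ones((5,5)))
c=max(cv2.findContours(m,0,1)[0],key=cv2.contourArea)
w=np.array([onz("top",q[0],35)[:2] for q in c],np.float32);r=cv2.minAreaRect(w);print("row",r,cv2.boxPoints(r))
# rails corner discs (scaled crop px)
k=[(340+x/3.514,180+y/3.514) for x,y in((55,37),(600,72),(592,264),(43,226))]
w=np.array([onz("top",q,26)[:2] for q in k]);print(w, w.mean(0)); d=(w[0]+w[3]-w[1]-w[2])/2;print("rowdir",d,np.degrees(np.arctan2(-d[0],d[1])))
E
```

```text
knob [ 545.72692893 -233.08658609   65.        ] [ 548.99747899 -235.44278749   65.        ] [ 545.86515106 -234.40476881   62.58267207]
dish top ((554.7250366210938, 185.6094207763672), 84.2863540649414) ((554.500732421875, 185.3072509765625), (165.318359375, 166.77517700195312), 57.8958740234375)
dish scene ((552.0126342773438, 182.17823791503906), 82.5639419555664) ((548.6292114257812, 185.30307006835938), (147.38829040527344, 163.18502807617188), 142.158203125)
row ((550.6514282226562, -175.47219848632812), (187.04275512695312, 67.58218383789062), 84.93646240234375) [[ 508.73795  -265.64618 ]
 [ 576.05646  -271.61102 ]
 [ 592.56494   -85.29822 ]
 [ 525.2464    -79.333374]]
[[ 602.05252371  -71.07999847]
 [ 581.1112318  -307.12832523]
 [ 497.61394284 -299.83078462]
 [ 518.49259888  -64.04735342]] [ 549.81757431 -185.52161544]
rowdir [ 20.90997397 235.91587898] -5.065071203048289
```

```bash
cat > rem.py <<'E'
import sys,numpy as np
from rig import sense
from scipy.spatial.transform import Rotation as R
# usage: rem.py x y z yaw_of_tool_y_deg
x,y,z,a=map(float,sys.argv[1:5]);s=sense();q=s["ee_rot"];r=R.from_quat([q[1],q[2],q[3],q[0]])
a=np.radians(a);yy=np.array([np.cos(a),np.sin(a),0]);zz=np.array([0,0,-1.]);t=R.from_matrix(np.c_[np.cross(yy,zz),yy,zz])
print("t",s["time_s"],"pos",np.round(s["eef_pos"],1),"F",np.round(s["force"],1),"gw",round(s["grip_width"]*85.4,1),"gf",np.round(s["grip_force"],1),"q6",round(s["joints"][5],2))
print("shift now-tool units",np.round(r.inv().apply(np.array([x,y,z])-s["eef_pos"])/25,3),"in target frame",np.round(t.inv().apply(np.array([x,y,z])-s["eef_pos"])/25,3),"turn units",np.round(np.degrees((r.inv()*t).as_rotvec())/8,3))
E
python3 -m crank '[[[1,0.6,0,0,0,-1,85],[1,0.6,0,0,0,-1,85],[1,0.6,0,0,0,-1,85],[1,0.6,0,0,0,-1,85],[1,0.6,0,0,0,-1,85],[1,0.6,0,0,0,-1,85],[1,0.6,0,0,0,-1,85],[1,0.6,0,0,0,-1,85]]]' 80; python3 rem.py 545.8 -233.2 120 -5.07
```

```text
time_s: 0.9
eef_pos: [390.8, -429.0, 230.7]
ee_rot: [-0.0, 0.742, 0.67, 0.0]
force: [-0.2, 0.6, 0.0]
grip_width: 0.992
grip_force: 0.0
t 0.9 pos [ 390.8 -429.   230.7] F [-0.2  0.6  0. ] gw 84.7 gf 0.0 q6 -0.93
shift now-tool units [8.42  5.37  4.432] in target frame [8.348 5.483 4.429] turn units [-0.004 -0.005 -0.098]
```

```bash
python3 -m crank '[[[1,0.68,0.5,0,0,-0.1,85],[1,0.68,0.5,0,0,0,85],[1,0.68,0.5,0,0,0,85],[1,0.68,0.5,0,0,0,85],[1,0.68,0.5,0,0,0,85],[1,0.68,0.5,0,0,0,85],[1,0.68,0.5,0,0,0,85],[0.8,0.5,0.5,0,0,0,85]]]'; python3 -m crank '[[[0,0,0,0,0,0,85],[0,0,0,0,0,0,85],[0,0,0,0,0,0,85],[0,0,0,0,0,0,85],[0,0,0,0,0,0,85],[0,0,0,0,0,0,85],[0,0,0,0,0,0,85],[0,0,0,0,0,0,85]]]' >/dev/null; python3 rem.py 545.8 -233.2 39 -5.07
python3 - <<'E'
from h import *
for n in("top","scene"):cv2.imwrite(f"pics/{n}1.png",capture(n))
a=cv2.resize(cv2.imread("pics/top1.png")[150:300,340:560],(800,545))
E
```

```text
time_s: 1.7
eef_pos: [540.2, -246.7, 130.4]
ee_rot: [-0.0, 0.739, 0.673, 0.0]
force: [-0.4, -0.1, 0.0]
grip_width: 0.992
grip_force: 0.0
t 2.5 pos [ 539.4 -248.3  131.3] F [0.4 1.3 0.2] gw 84.8 gf 0.0 q6 -0.53
shift now-tool units [0.625 0.198 3.693] in target frame [0.623 0.201 3.693] turn units [ 0.   -0.   -0.04]
```

View pics/scene1.png

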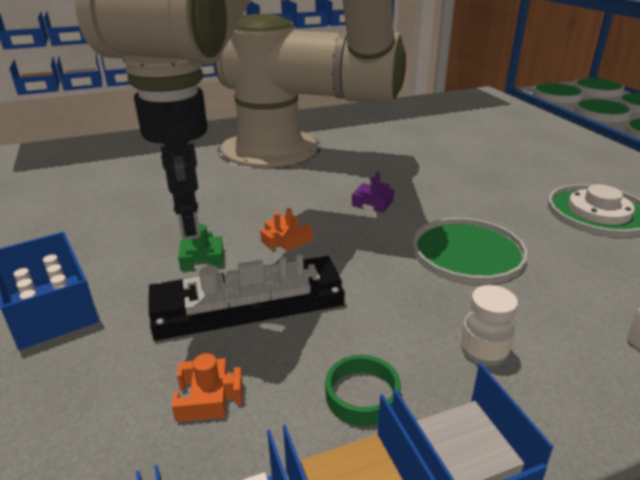

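The scene picture shows the open gripper above and behind the knob at (190,225), with its shadow over the row and nothing disturbed. I descend now.

```bash
python3 -m crank '[[[0.3,0.1,0.4,0,0,-0.04,85],[0.32,0.1,0.6,0,0,0,85],[0,0,0.6,0,0,0,85],[0,0,0.6,0,0,0,85],[0,0,0.6,0,0,0,85],[0,0,0.4,0,0,0,60],[0,0,0.25,0,0,0,60],[0,0,0.1,0,0,0,60]]]'; python3 -m crank '[[[0,0,0.1,0,0,0,50],[0,0,0,0,0,0,45],[0,0,0,0,0,0,42],[0,0,0,0,0,0,42],[0,0,0,0,0,0,42],[0,0,0,0,0,0,42],[0,0,0,0,0,0,42],[0,0,0,0,0,0,42]]]' >/dev/null;python3 rem.py 545.8 -233.2 39 -5.07
python3 - <<'E'
from h import *
a=cv2.resize(capture("top")[160:280,340:540],(600,360),interpolation=2)
b=cv2.resize(capture("scene")[220:340,130:330],(400,240),interpolation=2)
cv2.imwrite("pics/c2.png",np.vstack([a,cv2.copyMakeBorder(b,0,0,0,200,0)]))
E
```

```text
time_s: 3.4
eef_pos: [545.8, -233.0, 41.9]
ee_rot: [-0.0, 0.738, 0.675, -0.0]
force: [0.5, -0.6, -0.1]
grip_width: 0.705
grip_force: 0.0
t 4.2 pos [ 545.9 -233.2   40.1] F [ 0.1 -0.7 -0.1] gw 42.1 gf 0.0 q6 -0.51
shift now-tool units [ 0.001 -0.003  0.043] in target frame [ 0.001 -0.003  0.043] turn units [0. 0. 0.]
```

View pics/c2.png

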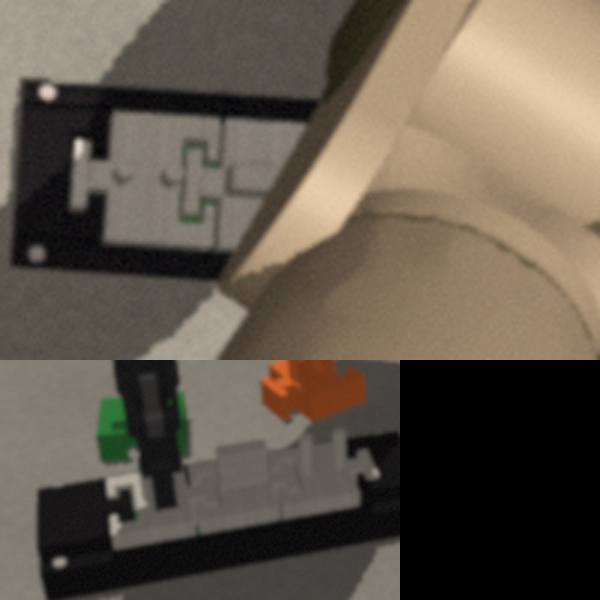

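The finger stands in front of the knob (scene crop 155,470), and the bar and pins are seated. I close the gripper.

```bash
python3 -m crank '[[[0,0,0,0,0,0,34],[0,0,0,0,0,0,30],[0,0,0,0,0,0,27],[0,0,0,0,0,0,24],[0,0,0,0,0,0,20],[0,0,0,0,0,0,15],[0,0,0,0,0,0,15],[0,0,0,0,0,0,15]]]' 80;python3 rem.py 545.8 -233.2 39 -5.07
```

```text
time_s: 5.1
eef_pos: [545.9, -233.3, 40.4]
ee_rot: [0.0, 0.738, 0.675, -0.0]
force: [-2.8, 0.3, 5.7]
grip_width: 0.277
grip_force: 78.2
t 5.1 pos [ 545.9 -233.3   40.4] F [-2.8  0.3  5.7] gw 23.7 gf 78.2 q6 -0.51
shift now-tool units [ 0.002 -0.004  0.056] in target frame [ 0.002 -0.004  0.056] turn units [0.001 0.001 0.001]
```

```bash
python3 -m crank '[[[0,0,-0.04,0,0,0,15],[0,0,-0.06,0,0,0,15],[0,0,-0.1,0,0,0,15],[0,0,-0.1,0,0,0,15],[0,0,-0.1,0,0,0,15],[0,0,-0.1,0,0,0,15],[0,0,0,0,0,0,15],[0,0,0,0,0,0,15]]]';python3 rem.py 545.8 -233.2 39 -5.07
python3 - <<'E'
from h import *
b=cv2.resize(capture("scene")[220:340,130:330],(700,420),interpolation=2)
cv2.imwrite("pics/c3.png",b)
E
```

```text
time_s: 5.9
eef_pos: [545.8, -233.2, 52.6]
ee_rot: [0.0, 0.738, 0.675, 0.0]
force: [0.5, -0.4, -1.7]
grip_width: 0.275
grip_force: 78.5
t 5.9 pos [ 545.8 -233.2   52.6] F [ 0.5 -0.4 -1.7] gw 23.5 gf 78.5 q6 -0.51
shift now-tool units [ 0.001 -0.002  0.543] in target frame [ 0.001 -0.002  0.543] turn units [0. 0. 0.]
```

View pics/c3.png

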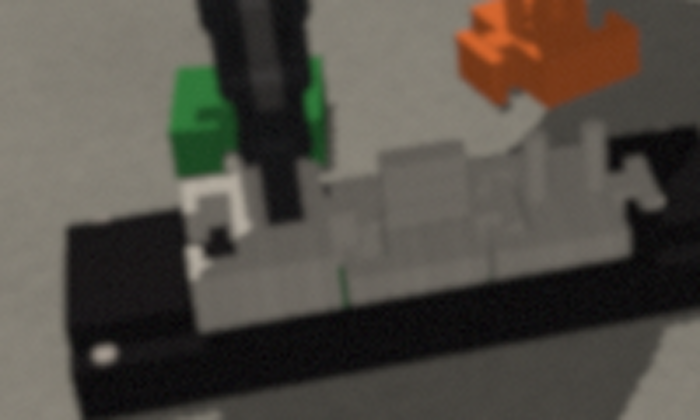

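The segment has risen about 12 mm, level, and the bar and pins still sit in the jig. Wrist force is about -2 N, which is only its weight. I continue up.

```bash
python3 -m crank '[[[0,0,-0.12,0,0,0,15],[0,0,-0.15,0,0,0,15],[0,0,-0.2,0,0,0,15],[0,0,-0.3,0,0,0,15],[0,0,-0.5,0,0,0,15],[0,0,-0.7,0,0,0,15],[0,0,-0.8,0,0,0,15],[0,0,-0.7,0,0,0,15]]]';python3 rem.py 554 185 45 -5.07
python3 - <<'E'
from h import *
cv2.imwrite("pics/s4.png",cv2.resize(capture("scene")[130:340,130:480],(700,420),interpolation=2))
E
```

```text
time_s: 6.75
eef_pos: [546.0, -233.3, 141.4]
ee_rot: [0.001, 0.738, 0.675, 0.0]
force: [0.9, -0.2, -2.8]
grip_width: 0.279
grip_force: 78.6
t 6.75 pos [ 546.  -233.3  141.4] F [ 0.9 -0.2 -2.8] gw 23.8 gf 78.6 q6 -0.51
shift now-tool units [16.699 -1.165  3.842] in target frame [16.696 -1.161  3.855] turn units [0.009 0.005 0.   ]
```

View pics/s4.png

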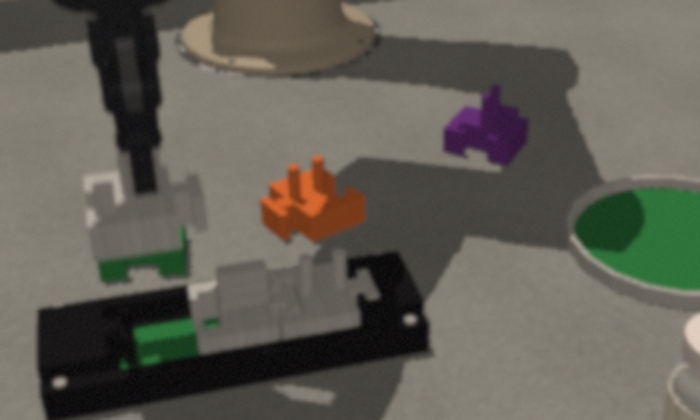

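The segment hangs level and clear above the row at crop (140,215). Bar and pins are seated, and the green patch is the jig floor in the vacated place. I carry it to the dish.

```bash
python3 -m crank '[[[0.2,0,0,0,0,0,15],[0.5,0,0,0,0,0,15],[0.8,-0.1,0,0,0,0,15],[1,-0.1,0,0,0,0,15],[1,-0.1,0,0,0,0,15],[1,-0.1,0,0,0,0,15],[1,-0.1,0,0,0,0,15],[1,-0.1,0,0,0,0,15]]]' >/dev/null
python3 -m crank '[[[1,-0.1,0,0,0,0,15],[1,-0.1,0,0,0,0,15],[1,-0.1,0,0,0,0,15],[1,-0.1,0,0,0,0,15],[1,-0.1,0,0,0,0,15],[1,-0.1,0,0,0,0,15],[1,0,0,0,0,0,15],[1,0,0,0,0,0,15]]]' >/dev/null
python3 -m crank '[[[0.8,0,0,0,0,0,15],[0.6,0,0,0,0,0,15],[0.4,0,0,0,0,0,15],[0.2,0,0,0,0,0,15],[0.1,0,0,0,0,0,15],[0,0,0,0,0,0,15],[0,0,0,0,0,0,15],[0,0,0,0,0,0,15]]]'
python3 rem.py 554 185 34.4 -5.07
```

```text
time_s: 9.2
eef_pos: [552.7, 182.3, 139.3]
ee_rot: [0.0, 0.738, 0.675, -0.0]
force: [-0.3, 0.5, -1.4]
grip_width: 0.272
grip_force: 78.6
t 9.2 pos [552.7 182.3 139.3] F [-0.3  0.5 -1.4] gw 23.3 gf 78.6 q6 0.21
shift now-tool units [0.113 0.043 4.197] in target frame [0.113 0.043 4.197] turn units [-0.     0.    -0.005]
```

```bash
python3 -m crank '[[[0.1,0,0.3,0,0,0,15],[0,0,0.6,0,0,0,15],[0,0,0.7,0,0,0,15],[0,0,0.7,0,0,0,15],[0,0,0.6,0,0,0,15],[0,0,0.4,0,0,0,15],[0,0,0.2,0,0,0,15],[0,0,0.1,0,0,0,15]]]' >/dev/null
python3 -m crank '[[[0,0,0.1,0,0,0,15],[0,0,0.05,0,0,0,15],[0,0,0.05,0,0,0,15],[0,0,0,0,0,0,15],[0,0,0,0,0,0,15],[0,0,0,0,0,0,15],[0,0,0,0,0,0,15],[0,0,0,0,0,0,15]]]' >/dev/null
python3 rem.py 554 185 34.4 -5.07
python3 - <<'E'
from h import *
cv2.imwrite("pics/s5.png",cv2.resize(capture("scene")[150:300,370:570],(700,525),interpolation=2))
E
```

```text
t 10.8 pos [552.9 185.3  44.3] F [ 0.6 -0.9 -2.3] gw 23.5 gf 78.6 q6 0.21
shift now-tool units [-0.007  0.046  0.398] in target frame [-0.007  0.046  0.398] turn units [ 0.001 -0.     0.   ]
```

View pics/s5.png

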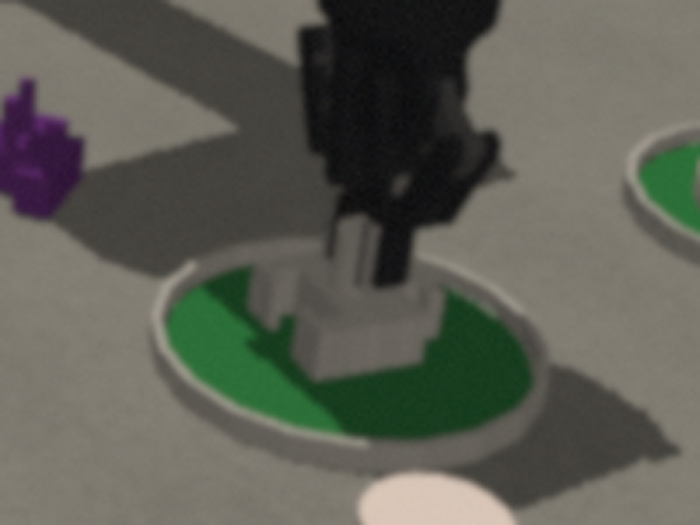

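The segment is centred in the dish at crop (360,330), level, about 10 mm above its floor. I lower it slowly.

```bash
python3 -m crank '[[[0,0,0.05,0,0,0,15],[0,0,0.05,0,0,0,15],[0,0,0.06,0,0,0,15],[0,0,0.06,0,0,0,15],[0,0,0.05,0,0,0,15],[0,0,0.04,0,0,0,15],[0,0,0.02,0,0,0,15],[0,0,0,0,0,0,15]]]' >/dev/null
python3 rem.py 554 185 34.4 -5.07
python3 -m crank '[[[0,0,0.01,0,0,0,15],[0,0,0.01,0,0,0,15],[0,0,0.01,0,0,0,15],[0,0,0.01,0,0,0,15],[0,0,0.01,0,0,0,15],[0,0,0,0,0,0,15],[0,0,0,0,0,0,15],[0,0,0,0,0,0,15]]]' >/dev/null
python3 rem.py 554 185 34.4 -5.07
```

```text
t 11.65 pos [552.8 185.3  36. ] F [ 0.4 -0.9 -1.9] gw 23.4 gf 78.6 q6 0.21
shift now-tool units [-0.008  0.049  0.063] in target frame [-0.008  0.049  0.063] turn units [-0.001  0.     0.   ]
t 12.45 pos [552.9 185.3  34.8] F [ 0.2 -0.1 -1.7] gw 23.7 gf 78.6 q6 0.21
shift now-tool units [-0.008  0.046  0.017] in target frame [-0.008  0.046  0.017] turn units [ 0. -0.  0.]
```

```bash
python3 -m crank '[[[0,0,0.01,0,0,0,15],[0,0,0.01,0,0,0,15],[0,0,0.01,0,0,0,15],[0,0,0,0,0,0,15],[0,0,0,0,0,0,15],[0,0,0,0,0,0,15],[0,0,0,0,0,0,15],[0,0,0,0,0,0,15]]]' >/dev/null
python3 rem.py 554 185 34.4 -5.07
```

```text
t 13.25 pos [552.9 185.3  34.4] F [-1.9 -0.9  5.4] gw 23.9 gf 78.9 q6 0.21
shift now-tool units [-0.008  0.044 -0.   ] in target frame [-0.008  0.044 -0.   ] turn units [ 0.002 -0.     0.   ]
```

Contact is made: the force went from -1.7 to +5.4 N at the expected height. I release gently.

```bash
python3 -m crank '[[[0,0,0,0,0,0,22],[0,0,0,0,0,0,24],[0,0,0,0,0,0,26],[0,0,0,0,0,0,28],[0,0,0,0,0,0,31],[0,0,0,0,0,0,35],[0,0,0,0,0,0,40],[0,0,0,0,0,0,45]]]' 40
python3 -m crank '[[[0,0,0,0,0,0,50],[0,0,0,0,0,0,50],[0,0,-0.1,0,0,0,50],[0,0,-0.3,0,0,0,50],[0,0,-0.6,0,0,0,50],[0,0,-0.9,0,0,0,50],[0,0,-1,0,0,0,50],[0,0,-1,0,0,0,50]]]'
python3 -m crank '[[[0,0,-1,0,0,0,50],[0,0,-1,0,0,0,50],[0,0,-0.6,0,0,0,50],[0,0,-0.3,0,0,0,50],[0,0,0,0,0,0,50],[0,0,0,0,0,0,50],[0,0,0,0,0,0,50],[0,0,0,0,0,0,50]]]' >/dev/null
python3 - <<'E'
from h import *
cv2.imwrite("pics/s6.png",capture("scene"))
E
```

```text
time_s: 14.05
eef_pos: [552.8, 185.3, 34.0]
ee_rot: [-0.0, 0.738, 0.675, -0.0]
force: [-1.1, -0.2, -0.7]
grip_width: 0.528
grip_force: 0.0
time_s: 14.85
eef_pos: [552.8, 185.3, 133.2]
ee_rot: [0.0, 0.738, 0.675, 0.0]
force: [-0.1, 0.6, -0.2]
grip_width: 0.581
grip_force: 0.0
```

View pics/s6.png

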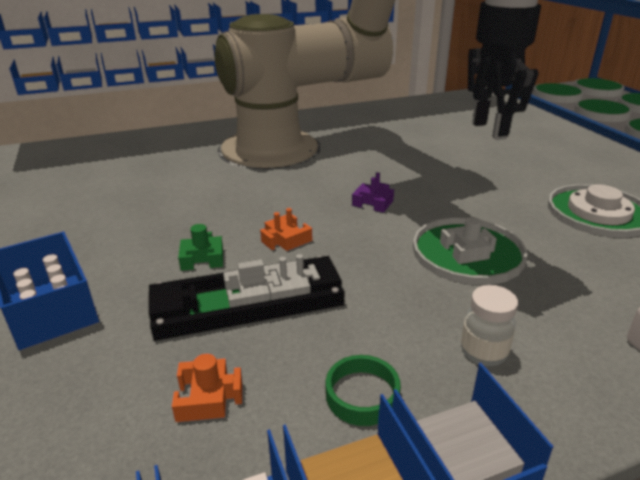

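The segment sits upright and flat in the dish at (470,243). Bar and pins are seated in the jig at (252,275) and (290,270), and the gripper is clear at (500,110).

```bash
python3 -c "
from rig import *
print(finish_job())"
```

```text
the job is handed in; nothing more can be done
None
```

The knob segment was lifted level out of the row and set upright and flat in the empty dish, then released; the last picture shows the bar and pins segments still seated, and the job is handed in after about 16 s.

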